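# Let one roller out of the lever hopper

## Task

Let the steel roller out of the small bench hopper: with the fingertips, press the hopper's lever all the way down so that its lid lifts, and keep it down until the roller has come to rest in the tray in front. Then ease the lever back up slowly, over a second or more, so that the lid sinks shut without slamming. Do not touch the roller or the lid with the robot, and leave the things lying round about where they are.

Things in the scene. Friction and masses are not known exactly. Their poses are not given: they have to be found in the camera images.
- dispenser: Grey sheet-steel hopper fixed to the table, base 278 (x) by 90 mm (y). Origin on the table straight below the hinge shaft, z up. Shaft along y at z = 117 mm. At -x its open tray, inside x -155 to -70, y -26 to 26, walls 45 mm high; over x -65 to 0 the sloping lid; at +x the closed housing (x -11 to 72, top z 105 mm) with the lever rising above and behind it.
- lever (a joint): Angle of lever and lid, one rigid rocker on the shaft. 0: lid shut, lever up (stop). Grows as the lever is pressed and the lid rises; 0.70 rad: lower stop. A spring shuts it: 0.36 Nm at 0, 0.6 Nm at 0.70, about 3 to 6 N at the pad; let go, it slams at once. The roller gets out from about 0.3 rad.
- lever_pad (a point): Centre of the top of the lever's black rubber press pad (34 mm along hopper x, 44 along y). At joint 0 at hopper x 89, y 0, z 193 mm, face leaning 20 degrees (higher at +x); pressed, it moves on an arc of radius 117 mm about the shaft to x 117, z 117 mm at 0.70 rad, then leaning 20 degrees the other way. Nothing stands above it.
- lid_lip (a point): Middle of the lower edge of the lid, a steel plate 105 x 60 x 3 mm that slopes down from the hinge shaft at 52 degrees when shut. Shut: hopper x -65, z 34 mm; fully open: about x -103, z 95 mm. The lid is not to be touched.
- roller: Plain steel roller, diameter 30, length 46 mm, 0.2 to 0.3 kg; origin at its middle, y along its axis. Waits behind the lid (hopper x -25, z 58 mm); when the lid is raised it rolls by itself into the tray and rests against the front wall (hopper x about -140, z about 27 mm).
- nut: Hexagon nut, 22 x 26 x 12 mm, beside the tray; origin under its centre. Bystander.
- collet: Small grey collet, 29 mm wide, 32 mm high, beside the hopper; origin under its centre. Bystander.
- flange: Turned grey flange, 64 mm wide, 35 mm high, beside the tray; origin under its centre. Bystander.
- vee_block: Grey vee block, 50 x 60 x 40 mm, on the left of the table; origin under its centre. Bystander.
- jar: Brown jar with a black lid, 58 mm wide, 89 mm high, at the back left; origin under its centre. Bystander.

How it is judged:
By the outcome, as a careful person would: the job done as asked, in the order asked, and still so for the second after the job is handed in, with the robot touching nothing.
It also fails if it takes over 38 s, if anything falls off the work surface, if the arm or the gripper's body presses on something with over 40 N, if the wrist force passes 120 N, or if a joint passes its speed limit or range.

## Robot

A 6-joint arm with a two-finger parallel gripper is mounted at the origin on a cart in front of the work surface, level with it; the furniture and walls round the work are solid. World frame = base frame: x ahead of the robot, y to its left, z up, the work surface at z = 0. Lengths are in m, angles in rad, forces in N, time in s.
With the tool pointing down it reaches from about 0.275 to 0.825 m from the base axis. Payload 4.9 kg.
Tool frame: the origin (TCP) lies midway between the tips of the shut fingers; the grasp point (between the pads) lies 19 mm behind it (bot.grip_depth is the distance from the TCP to the grasp point, in m); z points along the fingers, y is the line along which they close (so a half turn about z gives the same grasp; the last joint's range is limited). The gripper opens to 85 mm and grips with 20 to 120 N. Pads are 22 mm wide; open, the fingers measure 114 mm over their backs; the gripper's body (76 mm by 85 mm) begins 54 mm behind the grasp point. The pads swing forward as they close: fully open they stand 13 mm farther back than shut.
Start: joints at [-1.402, 0.326, -0.193, 1.052, 0, 1.437], TCP at [0.164, -0.525, 0.199] pointing down, gripper open.
Joint ranges: [-2.65, 2.65], [-0.97, 1.79], [-1.3, 1.35], [-1.93, 2.1], [-1.47, 1.37], [-3.14, 3.14]. Speed limits (rad/s): [2.57, 2.57, 3.14, 3.14, 3.14, 3.14].

## Interface

Orientations are given as a unit quaternion [w, x, y, z].
In Python, from cell import bot gives the robot as it stands. Calls block until the motion is done:
- bot.move_pose(position, orientation): joint-space move of the TCP to a pose.
- bot.move_linear(position, speed=0.15, rotation=None, until_force=None): straight line of the TCP; rotation=None keeps the orientation; speed is the mean speed in m/s. With until_force (N) it stops when the force on the tool has changed by that much, and returns True; else False.
- bot.goto_joints(angles): joint-space move.
- bot.set_gripper(opening, grasp_force=None): opening from 0.0 (shut) to 1.0 (fully open); grasp_force is the grip in N (None keeps the last); returns when the fingers have stopped.
- bot.wait(seconds).
- bot.solve_ik(position, orientation): joint angles nearest the present ones, or None.
- bot.camera(name): name is "scene" or "side" or "wrist"; returns the picture (480x640x3 uint8, red, green, blue); there is no depth.
- bot.calibration(name): a dict with "mtx" (3x3 intrinsics, pixels), "extrinsics" (4x4, takes a point from world to camera coordinates); the wrist camera has in their place "hand_eye" (4x4, takes a point from camera to tool coordinates, whose origin is the TCP and whose axes are the flange's). Camera axes: x right, y down, z forward; pixel columns grow to the right and rows downward; lengths in m; the calibration is good to about 2 mm. A picture is of the moment at which its call begins: read the wrist's pose just before it. calibration takes no time and is no camera call.
A pose or a line that the arm cannot do raises bot.PlanningError and nothing moves.
- bot.close_job(): hands the job in; it is judged then, once.
Trained networks look in the newest picture that a camera, given by its name, has taken for a name from the list of things; names that differ only in an ending like _2 or _b are one class to them, and where a whole thing is asked for, a point or a joint stands for the part that bears it (a point fixed in the world has none). Each returns a list of dicts, best first, with "confidence" (0 to 1); they miss things now and then, are a little off and sometimes report something else, mostly with a low value. They report only what shows in the picture. A call takes as long as a camera call.
- bot.search_frame(camera, thing): "bbox" ([left, top, width, height] in pixels, round what is visible of it).
Readings, each from a call of its own:
- bot.read_clock(): time.
- bot.read_joint_positions(): joint angles.
- bot.read_joint_vel(): joint speeds.
- bot.read_joint_efforts(): joint torques, N m.
- bot.read_position(): TCP position.
- bot.read_tool_rot(): TCP orientation.
- bot.read_ft_force(): force on the tool from outside, world axes, zero at the start.
- bot.read_moment(): the same for the moment, N m.
- bot.read_gripper_width(): opening from 0.0 (shut) to 1.0 (fully open).
- bot.read_finger_force(): force on a finger pad.
Only numpy, scipy, OpenCV 4.12 (cv2) and the standard library are available. Lean on these libraries where they do the work, as an engineer would, in place of code of your own. Each camera call takes 0.05 s, during which the arm holds its last target. There are 200 camera calls.

## Working session

There is one attempt and no reset: what is moved stays moved. The work goes in short steps, each a Python script; the robot and the scene stay as the last script left them, time stands still between calls to the robot, and variables do not carry over. Pictures are saved under pics/ and viewed, at most 10 in all, crops included, and the job is handed in when it is done.

```bash
mkdir -p pics; python3 - <<'E'
from cell import bot
import cv2
for n in ("scene","side"):
    im=bot.camera(n); cv2.imwrite(f"pics/{n}0.png",im[:,:,::-1])
    c=bot.calibration(n); print(n,c["mtx"].tolist(),c["extrinsics"].round(4).tolist())
    for t in ("dispenser","lever","lever_pad","lid_lip","roller","nut","collet","flange","vee_block","jar"):
        print(t,[(d["bbox"],round(d["confidence"],2)) for d in bot.search_frame(n,t)[:2]])
print(bot.read_clock())
E
```

```text
scene [[609.3494243271894, 0.0, 313.5147396723451], [0.0, 609.3494243271894, 236.18670306090695], [0.0, 0.0, 1.0]] [[0.9906, -0.1349, 0.022, -0.5224], [-0.0532, -0.5291, -0.8469, 0.2894], [0.1259, 0.8378, -0.5313, 0.9972], [0.0, 0.0, 0.0, 1.0]]
dispenser [([205.1, 224.8, 139.0, 102.0], 0.78)]
lever [([250.7, 220.0, 98.5, 84.0], 0.87)]
lever_pad [([251.9, 223.9, 95.1, 71.2], 0.93)]
lid_lip [([252.1, 222.2, 95.2, 78.5], 0.72)]
roller []
nut [([238.8, 320.2, 9.9, 14.0], 0.69)]
collet []
flange [([240.0, 259.3, 27.6, 20.3], 0.7)]
vee_block [([233.9, 215.1, 22.4, 24.7], 0.66)]
jar [([357.8, 216.4, 29.0, 46.6], 0.87)]
side [[568.4057782187025, 0.0, 319.5435840502878], [0.0, 568.4057782187025, 234.30183893275085], [0.0, 0.0, 1.0]] [[0.3711, -0.9286, 0.0065, 0.0851], [-0.6927, -0.2814, -0.6641, 0.5686], [0.6185, 0.2419, -0.7476, 0.8183], [0.0, 0.0, 0.0, 1.0]]
dispenser [([285.4, 211.5, 107.2, 167.1], 0.89)]
lever []
lever_pad [([318.7, 210.4, 74.6, 120.2], 0.78)]
lid_lip [([319.0, 211.0, 74.0, 120.1], 0.84), ([285.2, 209.6, 108.7, 168.5], 0.5)]
roller []
nut [([320.4, 212.3, 72.2, 117.0], 0.5)]
collet [([311.8, 268.5, 13.8, 18.7], 0.7)]
flange [([266.8, 299.7, 37.1, 28.6], 0.93)]
vee_block [([183.9, 268.6, 40.8, 40.0], 0.81), ([268.4, 296.5, 34.3, 32.6], 0.16)]
jar [([299.4, 181.8, 25.5, 44.8], 0.64)]
1.1
```

View pics/scene0.png

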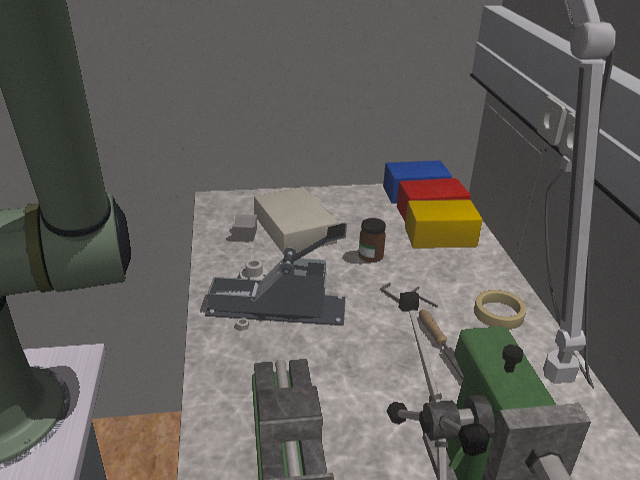

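View pics/side0.png

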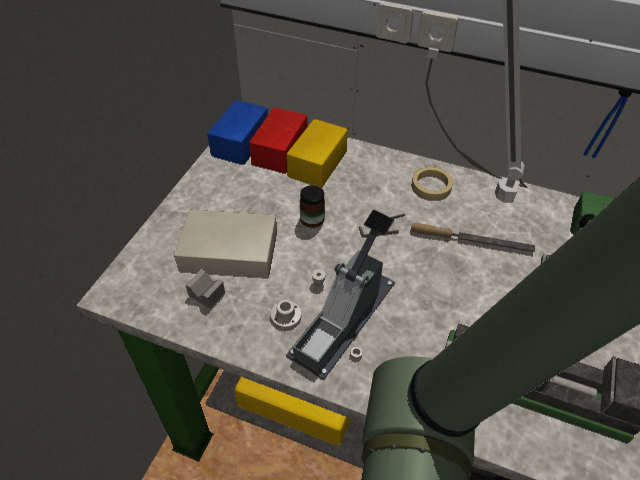

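The scene picture shows the hopper at about (205–345, 225–325) with the black pad at about (337,230). In the side picture the tray is at (320,345) and the pad at (379,222). I'll zoom in to pick points for a pose fit.

```bash
python3 - <<'E'
import cv2
a=cv2.imread("pics/scene0.png")[210:335,195:360]; b=cv2.imread("pics/side0.png")[200:385,275:405]
cv2.imwrite("pics/a.png",cv2.resize(a,None,fx=4.8,fy=4.8,interpolation=cv2.INTER_CUBIC))
cv2.imwrite("pics/b.png",cv2.resize(b,None,fx=3.2,fy=3.2,interpolation=cv2.INTER_CUBIC))
E
```

```text
(no output)
```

View pics/a.png

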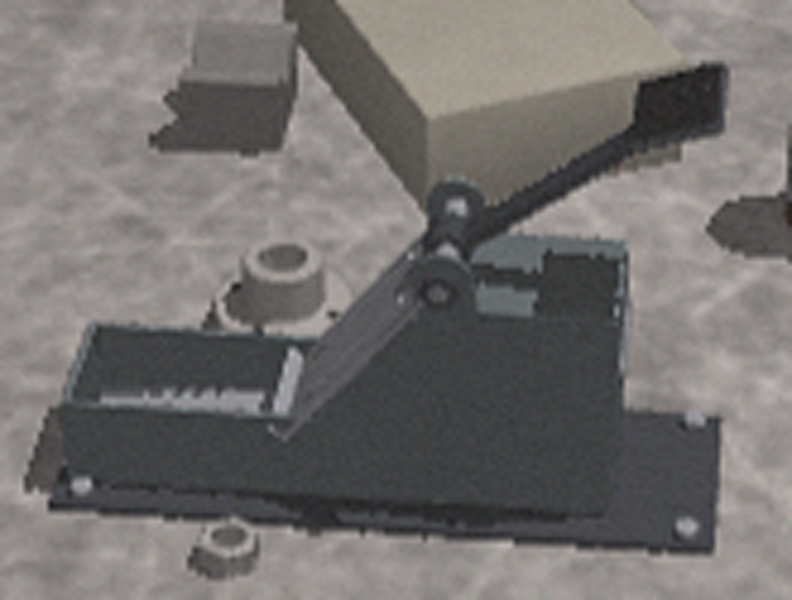

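View pics/b.png

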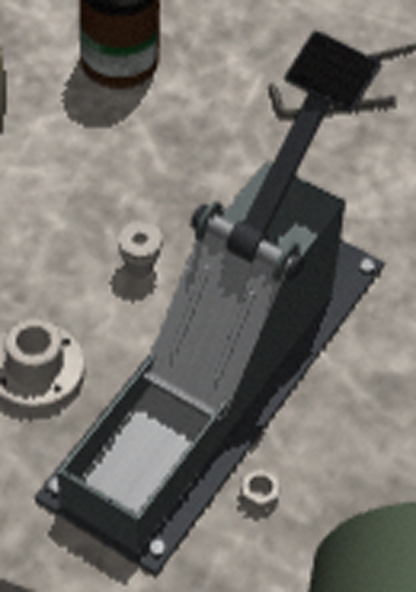

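The crops show the pad corners, shaft discs, base corners and tray clearly, so I'll fit x, y and yaw to those points.

```bash
cat > fit.py <<'E'
from cell import bot
import numpy as np
from scipy.optimize import least_squares
C={n:bot.calibration(n) for n in("scene","side")}
def proj(n,P):
    E=C[n]["extrinsics"];q=C[n]["mtx"]@(E[:3,:3]@P+E[:3,3]);return q[:2]/q[2]
hi,lo=(105,198.8),(73,187.2)
O=[]
def s(u,v,P):O.append(("scene",np.array([195+u/4.8,210+v/4.8]),P))
def d(u,v,P):O.append(("side",np.array([275+u/3.2,200+v/3.2]),P))
pad=lambda e,y:(e[0],y,e[1])
s(637,85,pad(lo,22));s(727,65,pad(hi,22));s(722,132,pad(hi,-22));s(637,128,pad(lo,-22))
d(318,33,pad(hi,22));d(382,63,pad(hi,-22));d(350,105,pad(lo,-22));d(287,72,pad(lo,22))
s(446,250,(0,0,117));d(247,241,(0,0,117))
B=lambda e,y:("base",e,y)
s(50,508,B(0,-45));s(714,550,B(278,-45));s(720,413,B(278,45))
d(150,572,B(0,-45));d(38,498,B(0,45));d(383,262,B(278,-45))
s(65,402,(-157,-28,45));d(135,520,(-157,-28,45));d(60,475,(-157,28,45))
def res(p):
    x,y,a,x0=p;r=[]
    for n,uv,P in O:
        if P[0]=="base":P=(x0*1000+P[1],P[2],4)
        P=np.array(P)/1000;c,sn=np.cos(a),np.sin(a)
        r.append(proj(n,np.array([x+c*P[0]-sn*P[1],y+sn*P[0]+c*P[1],P[2]]))-uv)
    return np.array(r)
f=least_squares(lambda p:res(p).ravel(),[.5,-.1,0,-.17],loss="soft_l1")
if __name__=="__main__":
    x,y,a,x0=f.x;print(f.x.round(4))
    print(res(f.x).round(1).tolist())
    print("pad",x+.089*np.cos(a),y+.089*np.sin(a))
E
python3 fit.py
```

```text
[ 0.5041  0.2235 -0.2191 -0.1626]
[[-0.8, -2.7], [-2.5, -2.7], [-2.4, -4.5], [-2.3, 0.6], [0.4, -1.5], [0.2, -1.5], [1.3, -0.3], [1.1, 0.3], [-0.4, -2.7], [1.2, -0.2], [-1.4, -2.4], [-0.7, -1.2], [-0.1, -0.5], [3.0, -0.1], [-0.3, -1.0], [2.1, -0.4], [-1.3, -1.6], [2.1, -1.4], [1.1, -2.4]]
pad 0.5910077963199192 0.20416889051284146
```

```bash
cat > h.py <<'E'
from fit import *
from scipy.spatial.transform import Rotation as R
X,Y,A,_=f.x
def W(hx,z,hy=0.): return np.array([X+np.cos(A)*hx-np.sin(A)*hy,Y+np.sin(A)*hx+np.cos(A)*hy,z])
def quat(flip): # tool z down, tool x along hopper +-x
    x=np.array([np.cos(A),np.sin(A),0])*(1-2*flip);z=np.array([0,0,-1.]);y=np.cross(z,x)
    q=R.from_matrix(np.c_[x,y,z]).as_quat();return [q[3],*q[:3]]
def pad(t): # pad centre on its arc (angle falls as pressed)
    r=np.hypot(.089,.076);a=np.arctan2(.076,.089)-t;return r*np.cos(a),.117+r*np.sin(a)
E
python3 - <<'E'
from h import *
for n,u,v in (("scene",560,375),("scene",400,412),("scene",460,330),("scene",290,360),("side",510,190)):
    E=C[n]["extrinsics"];Rm=E[:3,:3];o=-Rm.T@E[:3,3];d=Rm.T@np.linalg.inv(C[n]["mtx"])@[u,v,1];print(n,u,v,(o-d*o[2]/d[2]).round(2))
for fl in (0,1):
    for P in (W(*pad(0))+[0,0,.06],W(*pad(.75))): 
        j=bot.solve_ik(P,quat(fl)); print(fl,P.round(3),None if j is None else np.round(j,2))
for P in ([.164,-.525,.4],[.12,-.38,.4]):print(bot.solve_ik(P,bot.read_tool_rot()) is not None)
print(pad(0),pad(.7))
E
```

```text
scene 560 375 [ 0.97 -0.02  0.  ]
scene 400 412 [ 0.66 -0.07  0.  ]
scene 460 330 [ 0.83  0.11 -0.  ]
scene 290 360 [0.49 0.07 0.  ]
side 510 190 [ 0.99 -0.03  0.  ]
0 [0.591 0.204 0.253] [ 0.21  0.44  0.12  1.25  0.   -2.71]
0 [0.618 0.198 0.112] [ 0.2   0.57 -0.03  0.97  0.   -2.73]
1 [0.591 0.204 0.253] [0.21 0.44 0.12 1.25 0.   0.43]
1 [0.618 0.198 0.112] [ 0.2   0.57 -0.03  0.97  0.    0.42]
True
True
(np.float64(0.089), np.float64(0.193)) (np.float64(0.11703149889838398), np.float64(0.11779263206946662))
```

```bash
python3 - <<'E'
from h import *
import cv2
q=bot.read_tool_rot()
bot.set_gripper(0.0)
bot.move_linear([.164,-.525,.36],speed=.25)
bot.move_linear([.13,-.40,.36],speed=.25)
bot.move_pose(W(.06,.36),quat(1))
bot.move_linear(W(.089,.27),speed=.2)
for n in("wrist","side"):cv2.imwrite(f"pics/{n}1.png",bot.camera(n)[:,:,::-1])
b=[cv2.imread("pics/wrist1.png"),cv2.imread("pics/side1.png")[180:400,250:450]]
b=[cv2.resize(b[0],(440,330)),cv2.resize(b[1],(300,330))]
cv2.imwrite("pics/c1.png",np.hstack(b))
print(bot.read_clock(),bot.read_position(),bot.read_ft_force())
H=bot.calibration("wrist")["hand_eye"];print(H.round(3).tolist())
E
```

```text
6.6917 [0.59171728 0.20428556 0.27197611] [-0.21080492 -0.39945428  0.62988766]
[[0.0, -0.963, -0.27, 0.068], [1.0, 0.001, -0.001, 0.0], [0.001, -0.27, 0.963, -0.175], [0.0, 0.0, 0.0, 1.0]]
```

View pics/c1.png

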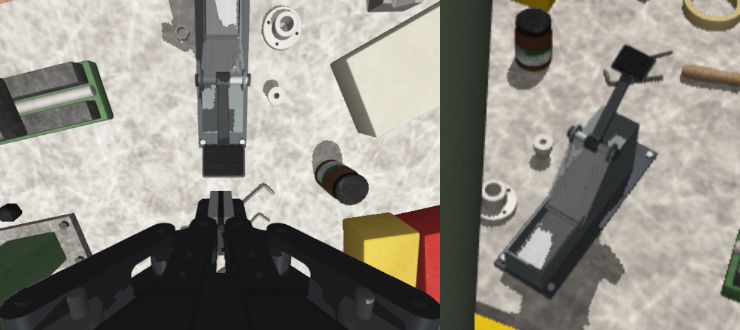

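The wrist view has the pad at (222,160) with the fingertips nearly in line below it. The gripper doesn't show over the pad in the side crop, so I'll check that with projections.

```bash
python3 - <<'E'
from h import *
w=bot.calibration("wrist");T=np.eye(4);q=bot.read_tool_rot();T[:3,:3]=R.from_quat([*q[1:],q[0]]).as_matrix();T[:3,3]=bot.read_position()
Ei=np.linalg.inv(T@w["hand_eye"])
for hx,z,y in ((.105,.1988,.022),(.105,.1988,-.022),(.073,.1872,.022),(.073,.1872,-.022),(0,.117,0)):
    P=W(hx,z,y);p=w["mtx"]@(Ei@[*P,1])[:3];print((p[:2]/p[2]*[440/640,330/480]).round(0))
p=w["mtx"]@(np.linalg.inv(w["hand_eye"])@[0,0,0,1])[:3];print("tcp wrist",p[:2]/p[2]*.6875)
print("tcp side",proj("side",bot.read_position()))
E
```

```text
[240. 174.]
[200. 174.]
[240. 143.]
[201. 143.]
[220.  78.]
tcp wrist [220.56448577 185.10144246]
tcp side [383.94121138 190.49937503]
```

View pics/side1.png

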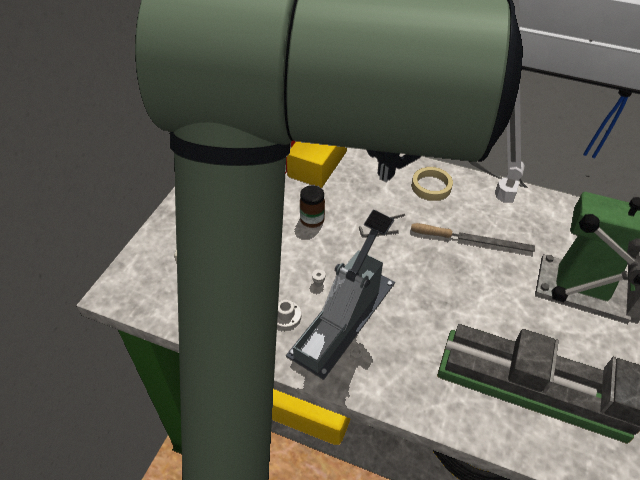

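The fingertips are above the pad at side (385,175). The wrist view puts the pad about 3 mm further in +y and +x than the fit, so I'll correct for that and press.

```bash
cat >> h.py <<'E'
X,Y=W(.002,0,.003)[:2]
def lip(t): # extra height of a flat 22 mm tip above pad centre when pad leans
    return .011*abs(np.tan(np.radians(20)-t))
E
python3 - <<'E'
from h import *
import cv2
p=lambda t,dz=0:W(pad(t)[0],pad(t)[1]+lip(t)+dz)
bot.move_linear(p(0,.02),speed=.1)
hit=bot.move_linear(p(0,-.02),speed=.02,until_force=1.5)
z=bot.read_position()[2];dz=z-p(0)[2];print("contact",hit,dz,bot.read_ft_force())
dz=float(np.clip(dz,-.006,.006)) if hit else 0
for t in (.1,.2,.3,.4,.5,.6,.68):
    bot.move_linear(p(t,dz),speed=.06)
    print(t,bot.read_ft_force().round(1))
hit=bot.move_linear(p(.68,dz)+[0,0,-.02],speed=.02,until_force=12)
print("stop",hit,bot.read_position()-p(.7),bot.read_ft_force().round(1),bot.read_clock())
np.save("dz.npy",[dz])
for n in("scene","side"):cv2.imwrite(f"pics/{n}2.png",bot.camera(n)[:,:,::-1])
a=cv2.imread("pics/scene2.png")[200:335,190:370];b=cv2.imread("pics/side2.png")[150:390,250:430]
cv2.imwrite("pics/c2.png",np.hstack([cv2.resize(a,(480,360)),cv2.resize(b,(270,360))]))
E
```

```text
contact False -0.01989299576097578 [-0.60154951  1.06160284 -0.73676834]
0.1 [ 0.1  0.6 -0. ]
0.2 [-0.9 -0.6  0.2]
0.3 [ 0.7  0.3 -1. ]
0.4 [0.  0.2 1.3]
0.5 [-0.7 -0.3 -0.8]
0.6 [ 2.  -1.1  5. ]
0.68 [ 4.  -0.9  4.5]
stop False [ 2.50459260e-03 -9.93492678e-05 -1.63377882e-02] [ 6.6 -1.7  5.6] 13.025
```

View pics/c2.png

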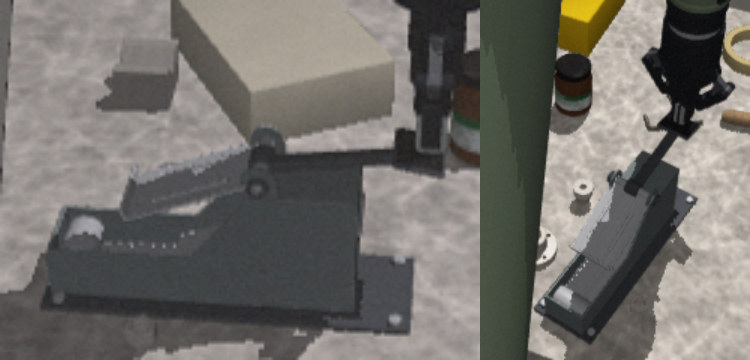

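The lid is up and the roller is in the tray at scene-crop (83,232). The fingertip looks close to the pad's +x edge, and the forces are odd, so I'll look closer before moving.

```bash
python3 - <<'E'
from h import *
import cv2
print([bot.read_ft_force().round(1).tolist() for _ in range(3)],bot.read_gripper_width(),bot.read_clock())
c,s=np.cos(A),np.sin(A);P=bot.read_position()-[X,Y,0];print("tcp hopper",c*P[0]+s*P[1],-s*P[0]+c*P[1],P[2])
im={n:bot.camera(n)[:,:,::-1] for n in("scene","side","wrist")}
for n in("scene","side"):print(n,proj(n,bot.read_position()))
a=im["scene"][205:285,300:390];b=im["side"][190:270,335:425];w=im["wrist"][100:400,160:480]
r=lambda m,k:cv2.resize(m,k,interpolation=cv2.INTER_CUBIC)
cv2.imwrite("pics/c3.png",np.vstack([np.hstack([r(a,(360,320)),r(b,(360,320))]),np.hstack([r(w,(300,280)),r(im["scene"][250:330,195:315],(420,280))])]))
E
```

```text
[[6.1, -2.6, 5.5], [6.1, -2.6, 5.5], [6.1, -2.6, 5.5]] 0.0009945612795371748 13.125
tcp hopper 0.11951312085286384 0.00047203457539905097 0.10551870699823696
scene [349.73099765 267.35042146]
side [383.00073706 239.22531726]
```

View pics/c3.png

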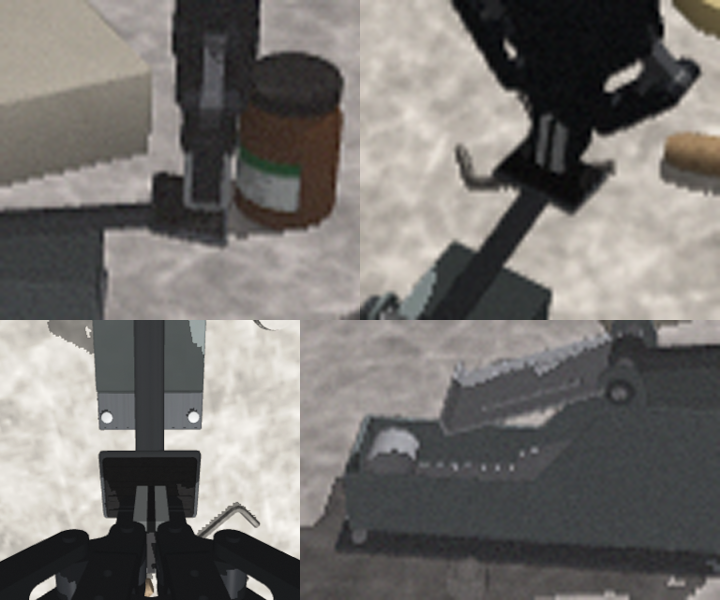

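```bash
python3 - <<'E'
from h import *
for t in (.4,.5,.6,.65,.7):
    x,z=pad(t);l=np.radians(20)-t;o=[]
    for sx,y in ((-.017,.022),(.017,-.022),(-.017,-.022)):
        P=W(x+sx*np.cos(l),z+sx*np.sin(l),y);o+=[proj("scene",P).round(0).tolist(),proj("side",P).round(0).tolist()]
    lx,lz=np.array([-.065,.034-.117]);c,s=np.cos(-t),np.sin(-t) 
    L=W(lx*c-lz*s,.117+lx*s+lz*c,-.03); o.append(["lip",proj("scene",L).round(0).tolist()])
    L=W(lx*np.cos(t)+lz*np.sin(t),.117-lx*np.sin(t)+lz*np.cos(t),-.03);o.append(proj("scene",L).round(0).tolist())
    print(t,o)
print(proj("scene",W(0,.117,-.03)))
E
```

```text
0.4 [[339.0, 240.0], [369.0, 227.0], [355.0, 254.0], [397.0, 226.0], [337.0, 253.0], [389.0, 236.0], ['lip', [240.0, 286.0]], [240.0, 286.0]]
0.5 [[340.0, 244.0], [370.0, 229.0], [357.0, 260.0], [397.0, 230.0], [339.0, 257.0], [389.0, 238.0], ['lip', [238.0, 282.0]], [238.0, 282.0]]
0.6 [[341.0, 249.0], [370.0, 232.0], [357.0, 266.0], [397.0, 234.0], [340.0, 261.0], [389.0, 241.0], ['lip', [236.0, 277.0]], [236.0, 277.0]]
0.65 [[341.0, 251.0], [370.0, 233.0], [357.0, 269.0], [396.0, 236.0], [340.0, 263.0], [389.0, 242.0], ['lip', [235.0, 275.0]], [235.0, 275.0]]
0.7 [[341.0, 253.0], [370.0, 234.0], [357.0, 272.0], [396.0, 238.0], [340.0, 266.0], [389.0, 244.0], ['lip', [234.0, 273.0]], [234.0, 273.0]]
[286.89178032 267.40703219]
```

The fit gives a lever angle of only about 0.56, so the real fingertips sit higher than the nominal TCP. I'll press on to the lower stop, using force to detect it.

```bash
python3 - <<'E'
from h import *
import cv2
p0=bot.read_position()
for k in range(10):
    h=bot.move_linear(bot.read_position()+[0,0,-.005],speed=.03,until_force=10)
    F=bot.read_ft_force();print(h,bot.read_position()[2].round(4),F.round(1))
    if h or F[2]>18: break
c,s=np.cos(A),np.sin(A);P=bot.read_position()-[X,Y,0];print("tcp hopper",c*P[0]+s*P[1],-s*P[0]+c*P[1],P[2],bot.read_clock())
im={n:bot.camera(n)[:,:,::-1] for n in("scene","side","wrist")}
print(bot.search_frame("scene","roller"))
a=im["scene"][205:285,300:390];b=im["side"][190:270,335:425];w=im["wrist"][100:400,160:480]
r=lambda m,k:cv2.resize(m,k,interpolation=cv2.INTER_CUBIC)
cv2.imwrite("pics/c4.png",np.vstack([np.hstack([r(a,(360,320)),r(b,(360,320))]),np.hstack([r(w,(300,280)),r(im["scene"][250:330,195:315],(420,280))])]))
E
```

```text
False 0.101 [ 3.4 -2.8  4.7]
False 0.0964 [ 5.1 -1.9  4.7]
False 0.0917 [ 4.6 -2.3  5.8]
False 0.0868 [ 4.9 -2.5  5.2]
True 0.0849 [-1.8 -0.9  8.7]
tcp hopper 0.12170899306636461 0.0004776700298791785 0.0849152631528507 14.7
[{'bbox': [213.3, 280.6, 17.5, 16.7], 'confidence': 0.74}]
```

View pics/c4.png

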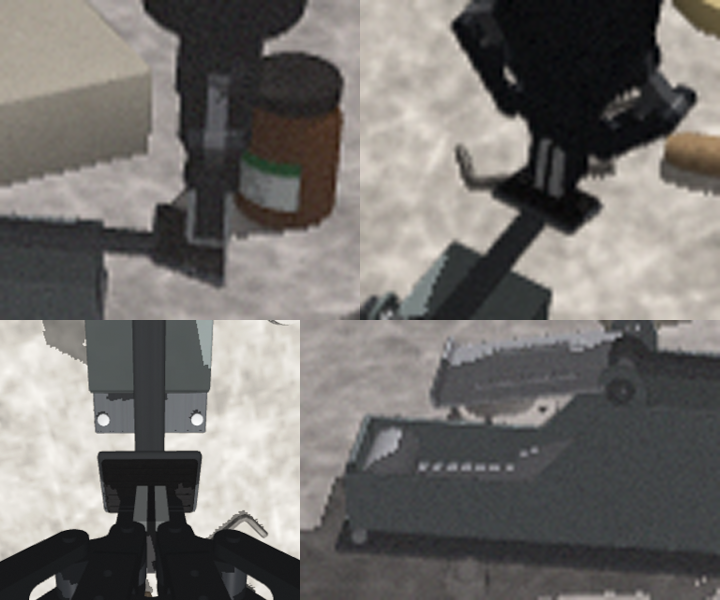

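The lever is at its lower stop: the lid is raised, the pad leans the other way and the force jumped. I'll confirm the stop, check that the roller is at rest, then ease up about halfway along the arc and look.

```bash
cat >> h.py <<'E'
hx0,dz0=.1217,-.035
def q(t): # easing path: TCP on the pad's arc, drifting toward pad's -x side
    return W(pad(t)[0]+.0047*t/.7-.004*(1-t/.7),pad(t)[1]+lip(t)+dz0)
E
python3 - <<'E'
from h import *
import cv2
print(bot.move_linear(bot.read_position()+[0,0,-.004],speed=.02,until_force=12),bot.read_position(),bot.read_ft_force().round(1))
bot.wait(.8)
for _ in range(2):
    bot.camera("scene");print([d["bbox"] for d in bot.search_frame("scene","roller")[:1]]);bot.wait(.3)
print(q(.7),bot.read_clock())
for t in (.7,.6,.5,.4,.3):
    bot.move_linear(q(t),speed=.03);print(t,bot.read_ft_force().round(1))
im={n:bot.camera(n)[:,:,::-1] for n in("scene","side","wrist")};print(bot.read_clock())
for n in("scene","side"):print(n,proj(n,bot.read_position()))
a=im["scene"][205:285,300:390];b=im["side"][190:270,335:425];w=im["wrist"][100:400,160:480]
r=lambda m,k:cv2.resize(m,k,interpolation=cv2.INTER_CUBIC)
cv2.imwrite("pics/c5.png",np.vstack([np.hstack([r(a,(360,320)),r(b,(360,320))]),np.hstack([r(w,(300,280)),r(im["scene"][250:330,195:315],(420,280))])]))
E
```

```text
True [0.62580761 0.20001451 0.08495037] [-2.4 -1.   8.8]
[[212.3, 282.2, 19.2, 13.1]]
[[215.5, 284.1, 15.0, 12.2]]
[0.62556111 0.19954879 0.08681959] 16.7417
0.7 [ 3.4 -1.5  4.2]
0.6 [ 5.9 -1.8  5.3]
0.5 [ 6.  -1.9  5.4]
0.4 [ 4.9 -1.3  5.4]
0.3 [ 3.7 -1.5  6. ]
19.25
scene [344.11385278 256.97336704]
side [381.14758647 235.30362667]
```

View pics/c5.png

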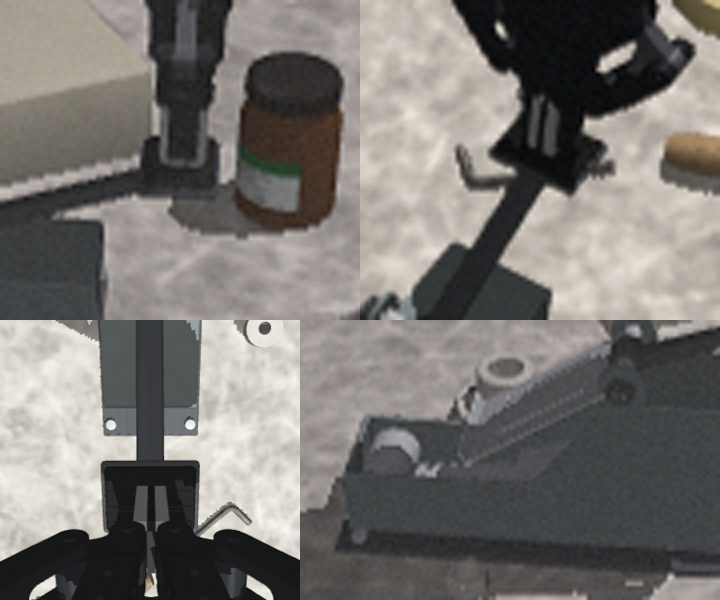

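The tip sits centred on the pad, the lid is half down and the roller rests at the front wall at crop (390,450). I'll carry on up slowly, lift clear and back off.

```bash
python3 - <<'E'
from h import *
for t in (.2,.1,.05,0):
    bot.move_linear(q(t),speed=.02);print(t,bot.read_ft_force().round(1))
for k in range(5):
    bot.move_linear(bot.read_position()+[0,0,.006],speed=.015);print(bot.read_position()[2].round(3),bot.read_ft_force().round(1))
bot.move_linear(q(0)+[0,0,.14],speed=.15);bot.wait(.5)
for n in("scene","side"):
    import cv2;cv2.imwrite(f"pics/{n}9.png",bot.camera(n)[:,:,::-1])
    print([d["bbox"] for d in bot.search_frame(n,"roller")[:1]])
    # shift of lever pad against first picture
    A0,B0=cv2.imread(f"pics/{n}0.png"),cv2.imread(f"pics/{n}9.png")
    for nm,(u,v,w,h) in {"scene":{"pad":(325,220,25,22),"lip":(245,280,25,22),"flange":(240,258,28,22),"nut":(234,316,18,17)},"side":{"pad":(362,206,36,32),"collet":(308,265,20,26),"jar":(297,184,30,45)}}[n].items():
        m=cv2.matchTemplate(B0[v-12:v+h+12,u-12:u+w+12],A0[v:v+h,u:u+w],cv2.TM_CCOEFF_NORMED);_,s,_,l=cv2.minMaxLoc(m);print(n,nm,round(s,2),l[0]-12,l[1]-12)
print(bot.read_clock(),bot.read_ft_force().round(1))
E
```

```text
0.2 [ 3.6 -0.5  5.9]
0.1 [ 2.1 -0.6  5.4]
0.05 [1.5 0.1 3.8]
0 [-0.5 -0.4  1.5]
0.167 [-0.6 -0.9  0.1]
0.174 [ 0.1 -0.1 -0.7]
0.18 [-0.4 -0.1  0.1]
0.186 [0.1 0.3 0.4]
0.192 [-0.  -0.   0.4]
[[217.2, 281.7, 14.2, 11.6]]
scene pad 0.99 0 0
scene lip 0.49 0 0
scene flange 0.99 0 0
scene nut 0.61 0 0
[[302.2, 344.3, 22.3, 18.9]]
side pad 1.0 0 0
side collet 1.0 0 0
side jar 1.0 0 0
26.1833 [ 0.3 -0.2 -0.1]
```

The pad is back exactly where it started, the lid is shut, the roller is in the tray and the bystanders haven't moved.

```bash
python3 -c "
from cell import bot
print(bot.close_job())"
```

```text
the job is handed in; nothing more can be done
None
```

I pressed the lever to its lower stop and held it until the roller came to rest in the tray. I then eased it up over several seconds until the lid was shut, lifted the arm clear and handed the job in at about 26 s. No verdict came back, and of the bystanders I checked only the flange, nut, collet and jar for movement: all unmoved, though the nut's image match was weak, and I did not check the vee block.

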